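Tip over the end-block blanks and sort out the bored one

ROBOT

A 6-joint arm with a two-finger parallel gripper is mounted at the origin on the work surface. World frame = base frame: x ahead of the robot, y to its left, z up, the work surface at z = 0. Lengths are in mm, angles in rad, forces in N, time in s.
With the tool pointing down it reaches from about 275 to 1000 mm from the base axis. Payload 8.4 kg.
Tool frame: the origin (TCP) lies at the very end of the fingers, on their centre line; the grasp point (between the pads) lies 19 mm behind it; z points along the fingers, y is the direction in which the jaws open and shut (so a half turn about z gives the same grasp; the last joint's range is limited). The gripper opens to 85 mm and grips with 20 to 120 N. Pads are 22 mm wide; open, the fingers measure 114 mm over their backs; the gripper's body (76 mm by 85 mm) begins 54 mm behind the grasp point. The pads swing forward as they close: fully open they stand 13 mm farther back than shut.
Start: joints at [-0.002, 0.353, 1.633, -0, 1.155, -0.002], TCP at [625.002, -0, 231.281] pointing down, gripper open.
Joint ranges: [-2.63, 2.63], [-0.92, 2.1], [0.06, 2.66], [-1.3, 4.44], [0, 2.69], [-3.02, 3.02]. Speed limits (rad/s): [2.22, 2.22, 2.79, 3.14, 3.14, 3.14].

INTERFACE

Orientations are given as [roll, pitch, yaw] about the fixed x, y, z axes, in that order (R = Rz(yaw) Ry(pitch) Rx(roll)).
In Python, from rig import readout, grab_frame, calibration, r gives the robot as it stands. The module is installed in compiled form; this text tells all that it offers.
- The arm moves only by the tool play_rows, never from a script. Its argument "rows" is a list of rows, each a list of 3 entries, a list of its own where there are three numbers: the closure in counts, from 0 (fully open) to 255 (shut), then the shift along the tool's x, y, z in cm, then the turn, a rotation vector about the tool's x, y, z in rad. In form: [[gripper, [dx, dy, dz], [rx, ry, rz]], ...]. A call has 1 to 12 rows; each row is the pose to reach, as a shift and turn from the pose commanded when the call began, along the tool's axes at that moment; what a row does not reach only later rows make up. A row lasts 1/12 s, in which the tool goes at most 41.7 mm and 7.16 degrees, less where a joint would pass 70% of its speed; a pose out of reach is approached as far as the arm can. A call with a gripper value outside its range is refused whole. The fingers move at their own pace and stop on an object; "squeeze" is the grip in N (left out, the last holds). Time passes only in rows, so rows that repeat a pose let the fingers close. It gives the time, the measured TCP pose, the force and the opening at its end, in the units of the state.
- readout.sense(): the state, without advancing time (a new reading comes with each control period).
- grab_frame(name): name is "scene" or "side" or "wrist"; returns (picture, depth): 480x640x3 uint8, red, green, blue; 480x640 float32, mm along the optical axis (not along the pixel's ray), 0 where there is no reading.
- calibration(name): a dict with "vfov" (degrees; the focal length in pixels is half the picture's height over the tangent of half this angle, whatever the lens; pixels are square), "cx", "cy" (the principal point, pixels), "cam_to_world" (4x4, takes a point from camera to world coordinates). Camera axes: x right, y down, z forward; pixel columns grow to the right and rows downward; lengths in mm; the calibration is good to about 2 mm. A picture is of the moment at which its call begins: read the wrist's pose just before it. calibration takes no time and is no camera call; for the wrist camera it gives the pose at the moment of the call.
- r.sign_off(): hands the job in, once; it reports no verdict.
The state is a dict: "clock": time; "qpos": joint angles; "qvel": joint speeds; "joint_efforts": joint torques, N m; "eef_pos": TCP position; "tcp_rot": TCP orientation; "contact_force": force on the tool from outside, world axes, zero at the start; "wrist_torque": the same for the moment, N m; "opening": opening from 0.0 (shut) to 1.0 (fully open).
Only numpy, scipy, OpenCV 4.12 (cv2) and the standard library are available. Lean on these libraries where they do the work, as an engineer would, in place of code of your own. Each camera call takes 0.05 s, during which the arm holds its last target.

TASK

Three look-alike wooden blocks stand on the violin maker's bench; one of them has already been bored in its foot. First tip all three over so that each lies flat on its side on the bench and its foot can be seen, then lay the bored one flat in the plywood tray. Leave the two plain blocks lying about where they fell, outside the tray, and do not disturb the plane, the glue bottle or the spool clamp.

Things in the scene. Friction and masses are not known exactly. Their poses are not given: they have to be found in the camera images.
- plain1_center (a point): a plain light wooden block (cello end-block blank) 34 mm thick (x), 50 mm wide (y), 95 mm tall (z), about 90 g, standing upright on its 34 x 50 mm foot at the start; the three blocks look the same until the foot is seen. The point is the block's centre, 47.5 mm above the foot; own z runs from the foot to the top, own x across the thickness. This one's foot is plain.
- plain2_center (a point): a plain light wooden block (cello end-block blank) 34 mm thick (x), 50 mm wide (y), 95 mm tall (z), about 90 g, standing upright on its 34 x 50 mm foot at the start; the three blocks look the same until the foot is seen. The point is the block's centre, 47.5 mm above the foot; own z runs from the foot to the top, own x across the thickness. This one's foot is plain.
- bored_center (a point): a plain light wooden block (cello end-block blank) 34 mm thick (x), 50 mm wide (y), 95 mm tall (z), about 90 g, standing upright on its 34 x 50 mm foot at the start; the three blocks look the same until the foot is seen. The point is the block's centre, 47.5 mm above the foot; own z runs from the foot to the top, own x across the thickness. This one has a round hole, 24 mm across, bored in the middle of its foot, 4 mm deep down to a dark ebony plug.
- tray: shallow open plywood tray, fixed to the bench, 192 mm (x) by 152 mm (y) outside, walls 6 mm thick and 28 mm high, floor 6 mm thick (inside 180 x 140 mm); origin at the centre of its underside, on the bench top (z = 0), z up. It stands in the row with the blocks, in any of the four places.
- plane: small metal block plane, 150 mm long (x), 46 mm wide (y), about 50 mm high, standing on the bench; leave it alone. Origin at the centre of its sole.
- glue: white glue bottle, 52 mm across, 120 mm high; leave it alone. Origin at the centre of its underside.
- clamp: turned wooden spool clamp standing on end, 38 mm across, 68 mm high with its screw; leave it alone. Origin at the centre of its underside.
Things that resemble listed ones, but are neither listed nor needed, are in the scene too. What is shaped like the part that bears plain1_center but red or yellow is not meant.

How it is judged (in metres and radians):
On the way:
1. all three blocks lie flat on their sides on the bench at the same time, the bored one still outside the tray (height (world z) of each of plain1_center, plain2_center, bored_center below 0.036 m and angle between plain1_center's own z axis and vertical between 1.35 and 1.79 rad and (x of plain1_center in the frame of tray below -0.096 m or x of plain1_center in the frame of tray above 0.096 m or y of plain1_center in the frame of tray below -0.076 m or y of plain1_center in the frame of tray above 0.076 m) and angle between plain2_center's own z axis and vertical between 1.35 and 1.79 rad and (x of plain2_center in the frame of tray below -0.096 m or x of plain2_center in the frame of tray above 0.096 m or y of plain2_center in the frame of tray below -0.076 m or y of plain2_center in the frame of tray above 0.076 m) and angle between bored_center's own z axis and vertical between 1.35 and 1.79 rad and (x of bored_center in the frame of tray below -0.096 m or x of bored_center in the frame of tray above 0.096 m or y of bored_center in the frame of tray below -0.076 m or y of bored_center in the frame of tray above 0.076 m)), for 0.2 s.
At the end, for the whole second after the job is handed in: The bored block lies on its side in the tray (centre 5 mm or more inside the inner walls and below 36 mm, long axis level to 12 degrees). Both plain blocks lie on their sides on the bench likewise, centres outside the tray and within 180 mm of where they started (x of bored_center in the frame of tray between -0.085 and 0.085 m and y of bored_center in the frame of tray between -0.065 and 0.065 m and height (world z) of each of bored_center, plain1_center, plain2_center below 0.036 m and angle between bored_center's own z axis and vertical between 1.35 and 1.79 rad and angle between plain1_center's own z axis and vertical between 1.35 and 1.79 rad and (x of plain1_center in the frame of tray below -0.096 m or x of plain1_center in the frame of tray above 0.096 m or y of plain1_center in the frame of tray below -0.076 m or y of plain1_center in the frame of tray above 0.076 m) and distance of each of plain1_center, plain2_center from where it was at the start of the episode below 0.18 m and angle between plain2_center's own z axis and vertical between 1.35 and 1.79 rad and (x of plain2_center in the frame of tray below -0.096 m or x of plain2_center in the frame of tray above 0.096 m or y of plain2_center in the frame of tray below -0.076 m or y of plain2_center in the frame of tray above 0.076 m)); the robot touches nothing.
It fails at once if the plane is disturbed (shifted more than 30 mm or tipped more than 0.5 rad) (distance of plane from where it was at the start of the episode above 0.03 m or angle between plane's own z axis and vertical above 0.5 rad).
It fails at once if the glue bottle is disturbed (shifted more than 30 mm or tipped more than 0.5 rad) (distance of glue from where it was at the start of the episode above 0.03 m or angle between glue's own z axis and vertical above 0.5 rad).
It fails at once if the spool clamp is disturbed (shifted more than 30 mm or tipped more than 0.5 rad) (distance of clamp from where it was at the start of the episode above 0.03 m or angle between clamp's own z axis and vertical above 0.5 rad).
It also fails if it takes over 72 s, if anything falls off the work surface, if the arm or the gripper's body presses on something with over 40 N, if the wrist force passes 120 N, or if a joint passes its speed limit or range.

## Working session

There is one attempt and no reset: what is moved stays moved. The work goes in short steps, Python scripts to look and compute and a tool call to move; the robot and the scene stay as the last step left them, time stands still between calls to the robot, and variables do not carry over. Pictures are saved under pics/ and viewed, and the job is handed in when it is done.

Besides the shell and the picture viewer there is one more tool, called after ">>>" as a command line: name --argument value ..., lists and objects as JSON in quotes. play_rows: Moves the arm, as the interface text tells. Its arguments: {"type":"object","properties":{"rows":{"type":"array"},"squeeze":{"type":"number"}},"required":["rows"]}

```bash
mkdir -p pics
cat > h.py <<'E'
import numpy as np, cv2
from rig import readout, grab_frame, calibration, r
def cam(n):
    c=calibration(n); f=240/np.tan(np.radians(c["vfov"])/2); return f,c["cx"],c["cy"],np.array(c["cam_to_world"])
def grab(n,fn):
    C=cam(n); p,d=grab_frame(n); cv2.imwrite("pics/"+fn+".png",p[:,:,::-1]); np.savez("pics/"+fn+".npz",p=p,d=d,C=np.array(C[:3]),T=C[3]); return p,d,C
def pts(d,C):
    f,cx,cy,T=C; v,u=np.mgrid[:480,:640]; P=np.stack([(u-cx)/f*d,(v-cy)/f*d,d,np.ones_like(d)],-1)@T.T; P=P[...,:3].copy(); P[d<=0]=np.nan; return P
def load(fn):
    z=np.load("pics/"+fn+".npz"); return z["p"],z["d"],(*z["C"],z["T"])
E
python3 - <<'E'
from h import *
for n in("scene","side","wrist"):
    grab(n,n+"0"); C=cam(n); print(n,C[:3]); print(np.round(C[3],2))
s=readout.sense(); print(s)
E
```

```text
scene (np.float64(448.61167269645244), 319.24304229012733, 243.52247027866704)
[[-7.30000e-01  5.40000e-01 -4.30000e-01  1.05178e+03]
 [ 6.80000e-01  5.60000e-01 -4.70000e-01  5.37440e+02]
 [-2.00000e-02 -6.40000e-01 -7.70000e-01  7.81340e+02]
 [ 0.00000e+00  0.00000e+00  0.00000e+00  1.00000e+00]]
side (np.float64(558.0607612709659), 308.73483773808823, 238.0439182194929)
[[-9.30000e-01 -1.80000e-01  3.20000e-01  2.69640e+02]
 [-3.60000e-01  4.60000e-01 -8.10000e-01  1.02598e+03]
 [-0.00000e+00 -8.70000e-01 -4.90000e-01  6.40070e+02]
 [ 0.00000e+00  0.00000e+00  0.00000e+00  1.00000e+00]]
wrist (np.float64(350.7970950955792), 312.0126552045864, 237.4681925283487)
[[ 1.0000e+00  0.0000e+00  0.0000e+00  6.2517e+02]
 [ 0.0000e+00 -9.7000e-01 -2.6000e-01  6.5410e+01]
 [ 0.0000e+00  2.6000e-01 -9.7000e-01  3.7437e+02]
 [ 0.0000e+00  0.0000e+00  0.0000e+00  1.0000e+00]]
{'clock': 0.15, 'qpos': array([-2.40756237e-03,  3.53522064e-01,  1.63391812e+00, -2.76735990e-05,
        1.15522662e+00, -2.41008978e-03]), 'qvel': array([-5.09909290e-04, -1.47993246e-03, -1.46350689e-03, -1.11102819e-03,
       -1.95565137e-03,  6.94883258e-05]), 'joint_efforts': array([-7.39769093e-04, -6.05638933e+01, -3.42338884e+01, -2.29960733e-05,
        6.16452831e-03, -4.00942213e-05]), 'eef_pos': array([ 6.24651468e+02, -1.25625017e-02,  2.30732871e+02]), 'tcp_rot': array([-3.14051845e+00,  2.27173276e-05,  1.57081005e+00]), 'contact_force': array([ 0.23736944, -0.06643295, -0.63948786]), 'wrist_torque': array([ 0.03505126, -0.00598072, -0.00367972]), 'opening': 0.999821287655375}
```

View pics/scene0.png

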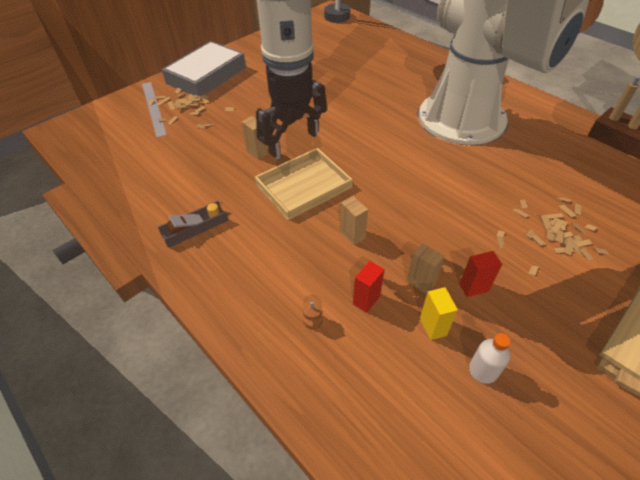

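View pics/side0.png

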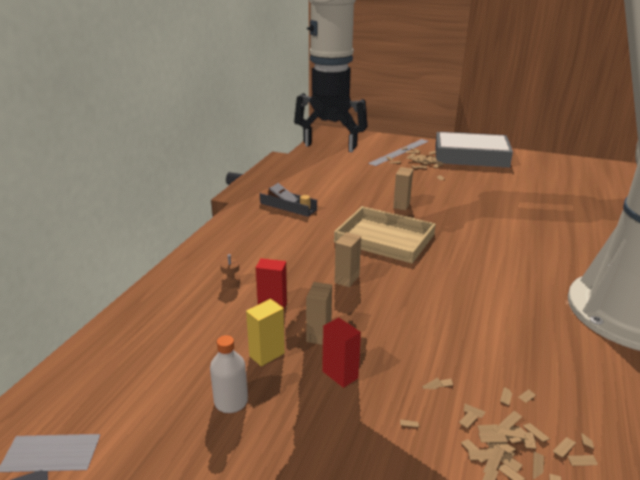

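View pics/wrist0.png

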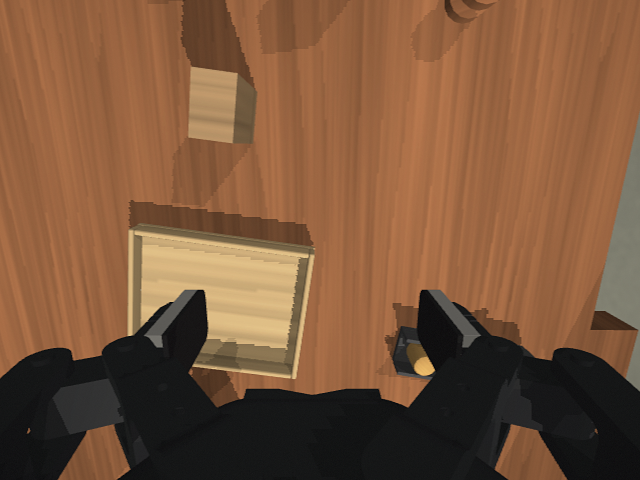

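The scene view shows blocks at about (255,138), (353,220) and (425,268), with the tray at (305,182). The third block stands among the red and yellow decoys. Next I'll measure them from the depth clouds.

Run:
```python
from h import *
A=[];K=[]
for n in("scene0","side0"):
    p,d,C=load(n); P=pts(d,C); m=np.isfinite(P[...,2])&(P[...,0]>250)&(P[...,0]<1100)&(abs(P[...,1])<600)&(P[...,2]<160)
    A.append(P[m]);K.append(p[m])
    b=m&(abs(P[...,2])<8);print(n,b.sum(),np.median(P[...,2][b]))
A=np.vstack(A);K=np.vstack(K)
np.savez("cloud.npz",A=A,K=K)
# topdown, 1px=1.25mm ; image x = -y world (left = +y), image up = +x
im=np.zeros((640,800,3),np.uint8)
s=np.argsort(A[:,2]);
for (x,y,z),c in zip(A[s],K[s]):
    u=int((500-y)*0.8);v=int((1050-x)*0.8)
    if 0<=u<799 and 0<=v<639: im[v:v+2,u:u+2]=c[::-1] if z>12 else (c[::-1]//3)
cv2.imwrite("pics/top0.png",im[:600])
```

```text
scene0 120384 0.8042276634463974
side0 101257 -1.5057475617876435
```

View pics/top0.png

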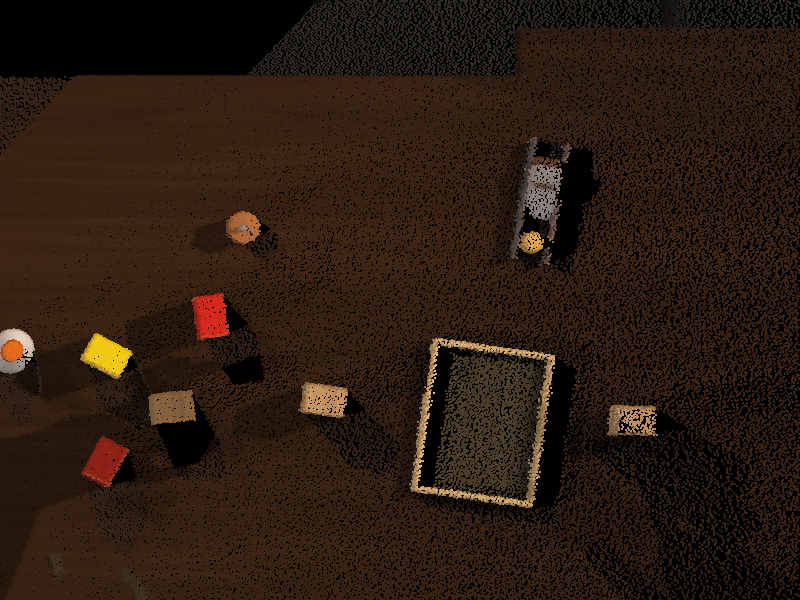

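The top-down map is clean: three wooden tops at (172,407), (324,400) and (633,420), with the tray at (483,422). I'll fit rectangles to them.

Run:
```python
import numpy as np,cv2
z=np.load("cloud.npz");A,K=z["A"],z["K"]
def w(u,v): return 1050-v/0.8,500-u/0.8
for n,u,v in(("L",172,407),("M",324,400),("R",633,420),("redfar",210,316),("yel",106,356),("rednear",106,461)):
    x,y=w(u,v); m=(np.hypot(A[:,0]-x,A[:,1]-y)<45)&(A[:,2]>87)&(A[:,2]<105)
    q=A[m]; r=cv2.minAreaRect(q[:,:2].astype(np.float32)); print(n,m.sum(),np.round(r[0],1),np.round(r[1],1),round(r[2],1),np.median(q[:,2]))
m=(A[:,2]>20)&(A[:,2]<35)&(np.abs(A[:,0]-523)<115)&(np.abs(A[:,1]+104)<95)
print("tray",cv2.minAreaRect(A[m][:,:2].astype(np.float32)))
for n,u,v in(("clamp",243,228),("plane",540,205),("glue",14,350)):
    x,y=w(u,v); m=(np.hypot(A[:,0]-x,A[:,1]-y)<90)&(A[:,2]>8); 
    if n!="plane": m&=(np.hypot(A[:,0]-x,A[:,1]-y)<40)
    print(n,A[m].min(0),A[m].max(0))
```

```text
L 867 [542.1 285.5] [38.2 54.9] 5.6 94.36394764816134
M 627 [550.5  95.4] [55.8 37.4] 81.3 94.1467046520412
R 302 [ 525.2 -290.5] [61.6 36.5] 89.3 93.88884071027331
redfar 826 [655.1 237.2] [51.6 40.7] 7.8 94.35913959807516
yel 1055 [605.8 367.3] [53.5 37.1] 63.1 94.2769851102745
rednear 1055 [472.5 369.1] [37.5 54.5] 62.7 94.14231969310742
tray ((521.5191650390625, -102.93836975097656), (160.0527801513672, 194.185791015625), 81.58782958984375)
clamp [746.11953645 175.75407685   8.02765738] [785.80502233 217.17171779  70.70761167]
plane [ 719.65726835 -212.55123473    8.00447098] [ 878.10944326 -134.67087767   53.3897453 ]
glue [584.74168655 458.14024827   8.07347722] [639.00135272 512.64145472 123.81012325]
```

>>> play_rows --rows '[[255, [29, -3.3, 3], [0, 0, -0.1]], [255, [29, -3.3, 3], [0, 0, -0.1]], [255, [29, -3.3, 3], [0, 0, -0.1]], [255, [29, -3.3, 3], [0, 0, -0.1]], [255, [29, -3.3, 3], [0, 0, -0.1]], [255, [29, -3.3, 3], [0, 0, -0.1]], [255, [29, -3.3, 3], [0, 0, -0.1]], [255, [29, -3.3, 3], [0, 0, -0.1]], [255, [29, -3.3, 3], [0, 0, -0.1]], [255, [29, -3.3, 3], [0, 0, -0.1]]]' --squeeze 30

```text
clock: 0.98
eef_pos: [591.7, 289.8, 200.9]
tcp_rot: [-3.141, 0.001, 1.672]
contact_force: [0.6, -0.6, -0.2]
opening: 0.003
```

>>> play_rows --rows '[[255, [0, 0, 4], [0, 0, 0]], [255, [0, 0, 8], [0, 0, 0]], [255, [0, 0, 12], [0, 0, 0]], [255, [0, 0, 12], [0, 0, 0]]]'

```text
clock: 1.32
eef_pos: [587.7, 285.8, 74.0]
tcp_rot: [-3.131, 0.004, 1.669]
contact_force: [-1.8, -0.6, -0.3]
opening: -0.004
```

Run:
```python
from h import *
grab("scene","scene1");print(readout.sense()["eef_pos"],readout.sense()["clock"])
```

```text
[589.47790711 286.87872556  77.77988146] 1.3667
```

View pics/scene1.png

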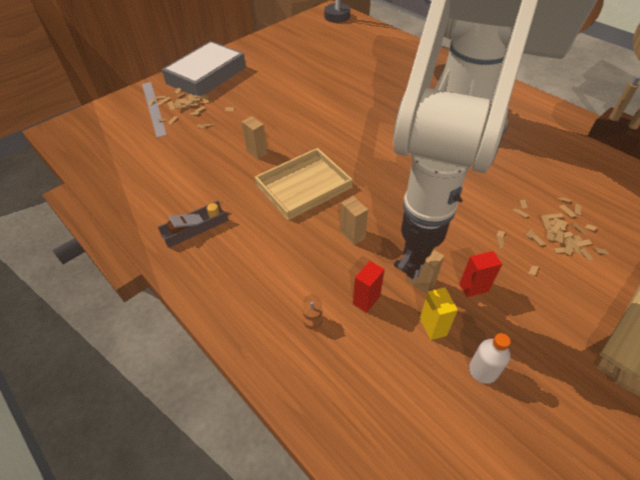

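The finger is at (408,262), just on the +x side of block L at (432,270) and clear of the decoys. I'll push slowly.

>>> play_rows --rows '[[255, [0, -0.6, 0], [0, 0, 0]], [255, [0, -1.2, 0], [0, 0, 0]], [255, [0, -1.8, 0], [0, 0, 0]], [255, [0, -2.4, 0], [0, 0, 0]], [255, [0, -3.0, 0], [0, 0, 0]], [255, [0, -3.6, 0], [0, 0, 0]], [255, [0, -4.2, 0], [0, 0, 0]], [255, [0, -4.8, 0], [0, 0, 0]], [255, [0, -5.4, 0], [0, 0, 0]], [255, [0, -6.0, 0], [0, 0, 0]], [255, [0, -6.5, 0], [0, 0, 0]]]'

```text
clock: 2.28
eef_pos: [526.5, 283.4, 81.2]
tcp_rot: [-3.141, 0.0, 1.671]
contact_force: [-0.5, -0.4, -0.3]
opening: 0.003
```

Run:
```python
from h import *
grab("side","side2");print(readout.sense()["eef_pos"],readout.sense()["clock"])
```

```text
[525.63158788 283.2134411   81.03179179] 2.3333
```

View pics/side2.png

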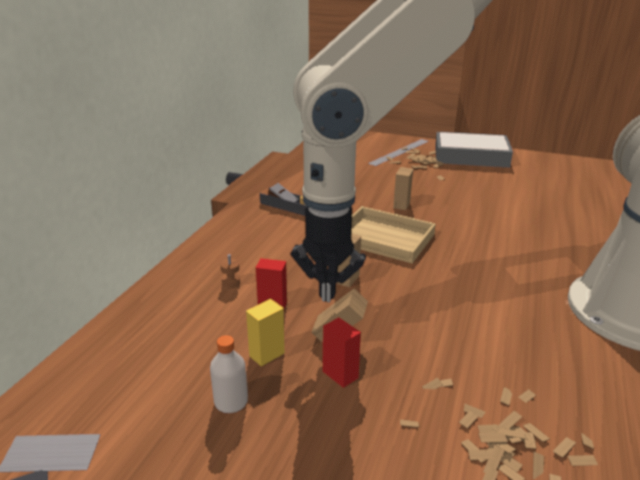

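The block at (342,315) is mid-fall toward -x. I'll lift and go to block M.

>>> play_rows --rows '[[255, [0, 0, -4], [0, 0, 0]], [255, [0, 0, -8], [0, 0, 0]], [255, [-4, 1, -10], [0, 0, 0.1]], [255, [-20.2, 5.5, -10], [0, 0, 0.25]], [255, [-20.2, 5.5, -10], [0, 0, 0.25]], [255, [-20.2, 5.5, -10], [0, 0, 0.25]], [255, [-20.2, 5.5, -10], [0, 0, 0.25]], [255, [-20.2, 5.5, -10], [0, 0, 0.25]], [255, [-20.2, 5.5, -10], [0, 0, 0.25]], [255, [-20.2, 5.5, -6], [0, 0, 0.25]], [255, [-20.2, 5.5, -2], [0, 0, 0.25]], [255, [-20.2, 5.5, 0], [0, 0, 0.25]]]'

```text
clock: 3.33
eef_pos: [599.6, 89.1, 77.7]
tcp_rot: [-3.138, 0.001, 1.421]
contact_force: [-0.9, 0.3, -0.1]
opening: -0.002
```

Run:
```python
from h import *
grab("side","side3");print(readout.sense()["eef_pos"],readout.sense()["tcp_rot"],readout.sense()["clock"])
```

```text
[597.74097106  88.92564259  74.85527225] [-3.13326575e+00  2.08259240e-03  1.42164643e+00] 3.3833
```

View pics/side3.png

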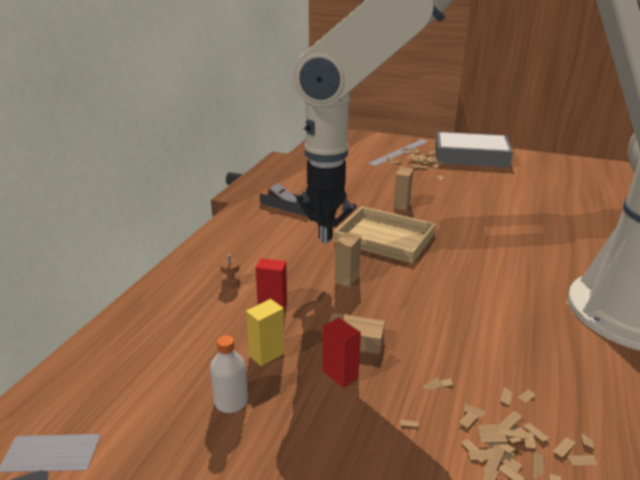

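L now lies flat at (360,335), and the finger is in place beside M at (325,235). Next I'll push M.

>>> play_rows --rows '[[255, [0, -0.6, 0], [0, 0, 0]], [255, [0, -1.2, 0], [0, 0, 0]], [255, [0, -1.8, 0], [0, 0, 0]], [255, [0, -2.4, 0], [0, 0, 0]], [255, [0, -3.0, 0], [0, 0, 0]], [255, [0, -3.6, 0], [0, 0, 0]], [255, [0, -4.2, 0], [0, 0, 0]], [255, [0, -4.8, 0], [0, 0, 0]], [255, [0, -5.4, 0], [0, 0, 0]], [255, [0, -6.0, 0], [0, 0, 0]], [255, [0, -6.5, 0], [0, 0, 0]]]'

```text
clock: 4.3
eef_pos: [537.1, 97.8, 81.2]
tcp_rot: [-3.141, 0.0, 1.421]
contact_force: [-0.4, 0.1, 0.3]
opening: 0.004
```

Run:
```python
from h import *
s=readout.sense();R=cv2.Rodrigues
from scipy.spatial.transform import Rotation as Ro
M=Ro.from_euler("xyz",s["tcp_rot"]).as_matrix()
t=-np.radians(0.7); tgt=np.array([525.2+50*np.cos(t),-290.5+50*np.sin(t),80])
print(s["eef_pos"],M.T@(tgt-s["eef_pos"])/10, (s["tcp_rot"][2]-np.pi/2)-t)
```

```text
[537.14714841  97.75388078  81.20847838] [-37.88024249   9.57718184   0.12068559] -0.13788375146853862
```

>>> play_rows --rows '[[255, [0, 0, -4], [0, 0, 0]], [255, [0, 0, -8], [0, 0, 0]], [255, [-37.9, 9.6, -10], [0, 0, -0.14]], [255, [-37.9, 9.6, -10], [0, 0, -0.14]], [255, [-37.9, 9.6, -10], [0, 0, -0.14]], [255, [-37.9, 9.6, -10], [0, 0, -0.14]], [255, [-37.9, 9.6, -10], [0, 0, -0.14]], [255, [-37.9, 9.6, -10], [0, 0, -0.14]], [255, [-37.9, 9.6, -10], [0, 0, -0.14]], [255, [-37.9, 9.6, -10], [0, 0, -0.14]], [255, [-37.9, 9.6, -10], [0, 0, -0.14]], [255, [-37.9, 9.6, -10], [0, 0, -0.14]]]'

```text
clock: 5.3
eef_pos: [576.2, -295.9, 181.5]
tcp_rot: [3.141, 0.002, 1.559]
contact_force: [-0.2, -0.0, 0.2]
opening: 0.0
```

>>> play_rows --rows '[[255, [0, 0, 0], [0, 0, 0]], [255, [0, 0, 4], [0, 0, 0]], [255, [0, 0, 8], [0, 0, 0]], [255, [0, 0, 10], [0, 0, 0]], [255, [0, 0, 10], [0, 0, 0]]]'

```text
clock: 5.72
eef_pos: [572.6, -288.9, 76.1]
tcp_rot: [-3.134, -0.004, 1.561]
contact_force: [-1.6, 0.3, -0.2]
opening: -0.0
```

Run:
```python
from h import *
grab("side","side4");grab("scene","scene4");print(readout.sense()["eef_pos"],readout.sense()["tcp_rot"],readout.sense()["clock"])
```

```text
[ 575.95350623 -290.55394958   81.11323391] [-3.14023244e+00 -8.09747829e-04  1.56118919e+00] 5.8167
```

View pics/scene4.png

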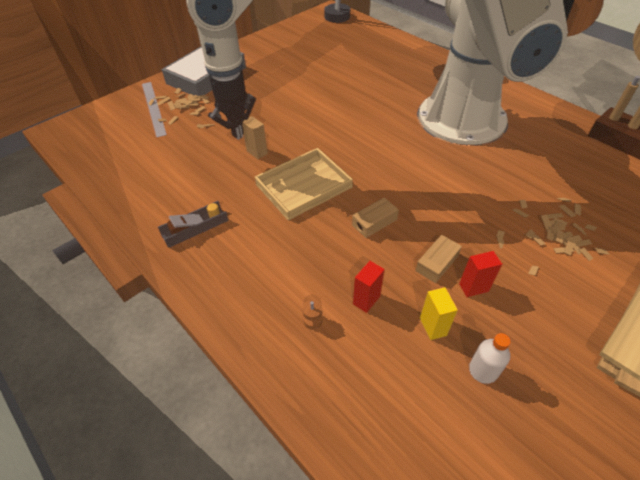

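M and L are both down, and a dark spot shows on M's foot at (360,225). Now I'll push R.

>>> play_rows --rows '[[255, [0, -0.6, 0], [0, 0, 0]], [255, [0, -1.2, 0], [0, 0, 0]], [255, [0, -1.8, 0], [0, 0, 0]], [255, [0, -2.4, 0], [0, 0, 0]], [255, [0, -3.0, 0], [0, 0, 0]], [255, [0, -3.6, 0], [0, 0, 0]], [255, [0, -4.2, 0], [0, 0, 0]], [255, [0, -4.8, 0], [0, 0, 0]], [255, [0, -5.4, 0], [0, 0, 0]], [255, [0, -6.0, 0], [0, 0, 0]], [255, [0, -6.5, 0], [0, 0, 0]]]'

```text
clock: 6.73
eef_pos: [510.4, -290.7, 81.2]
tcp_rot: [-3.141, -0.0, 1.561]
contact_force: [-0.2, 0.1, -0.0]
opening: -0.001
```

>>> play_rows --rows '[[255, [0, 0, -4], [0, 0, 0]], [255, [0, 0, -8], [0, 0, 0]], [0, [0, 8, -14], [0, 0, 0]], [0, [0, 12, -14], [0, 0, 0]], [0, [0, 12, -14], [0, 0, 0]], [0, [0, 12, -14], [0, 0, 0]], [0, [0, 12, -14], [0, 0, 0]]]'

```text
clock: 7.32
eef_pos: [634.2, -291.9, 222.5]
tcp_rot: [3.138, 0.001, 1.562]
contact_force: [0.3, -0.6, -0.9]
opening: 0.708
```

Run:
```python
from h import *
B=[];K=[]
for n in("scene","side"):
    p,d,C=grab(n,n+"5"); P=pts(d,C); m=np.isfinite(P[...,2])&(P[...,0]>250)&(P[...,0]<1100)&(abs(P[...,1])<600)&(P[...,2]<160)
    B.append(P[m]);K.append(p[m])
print(readout.sense())
A=np.vstack(B);K=np.vstack(K)
im=np.zeros((640,800,3),np.uint8)
s=np.argsort(A[:,2])
for (x,y,z),c in zip(A[s],K[s]):
    u=int((500-y)*0.8);v=int((1050-x)*0.8)
    if 0<=u<799 and 0<=v<639: im[v:v+2,u:u+2]=c[::-1] if z>12 else (c[::-1]//3)
cv2.imwrite("pics/top5.png",im[:600])
for n,x,y in(("L",480,280),("M",485,105),("R",460,-290)):
    m=(np.hypot(A[:,0]-x,A[:,1]-y)<75)&(A[:,2]>28)&(A[:,2]<60)&(abs(A[:,1]-y)<50)
    q=A[m]; print(n,m.sum(),cv2.minAreaRect(q[:,:2].astype(np.float32)),np.median(q[:,2]))
p=load("scene5")[0]
cv2.imwrite("pics/crop5.png",cv2.resize(p[120:290,220:480,::-1],None,fx=3,fy=3,interpolation=cv2.INTER_CUBIC))
```

```text
{'clock': 7.4167, 'qpos': array([-4.35401063e-01,  4.70654125e-01,  1.47970829e+00, -2.77342910e-04,
        1.19329398e+00, -4.25815571e-01]), 'qvel': array([-0.0110505 , -0.00662696,  0.035206  , -0.00128788,  0.00119665,
       -0.00081475]), 'joint_efforts': array([ 8.53615701e-01, -7.02040315e+01, -3.71625030e+01,  7.57773360e-02,
       -1.33856409e-01,  2.76158948e-02]), 'eef_pos': array([ 630.1649196 , -291.57968808,  220.1492033 ]), 'tcp_rot': array([-3.13960678e+00, -6.17860791e-04,  1.56131272e+00]), 'contact_force': array([-1.34702169, -0.08766713,  0.4561883 ]), 'wrist_torque': array([0.00326348, 0.04610592, 0.04058628]), 'opening': 0.8738997501562706}
L 1608 ((476.1511535644531, 278.1346740722656), (99.39828491210938, 55.75438690185547), 6.7391180992126465) 33.84235957530967
M 1503 ((485.6128234863281, 104.32392883300781), (57.6659049987793, 96.37857055664062), 83.02760314941406) 33.32700705880245
R 839 ((455.7634582519531, -290.253662109375), (58.81722640991211, 99.28306579589844), 89.20103454589844) 33.283256970547654
```

View pics/crop5.png

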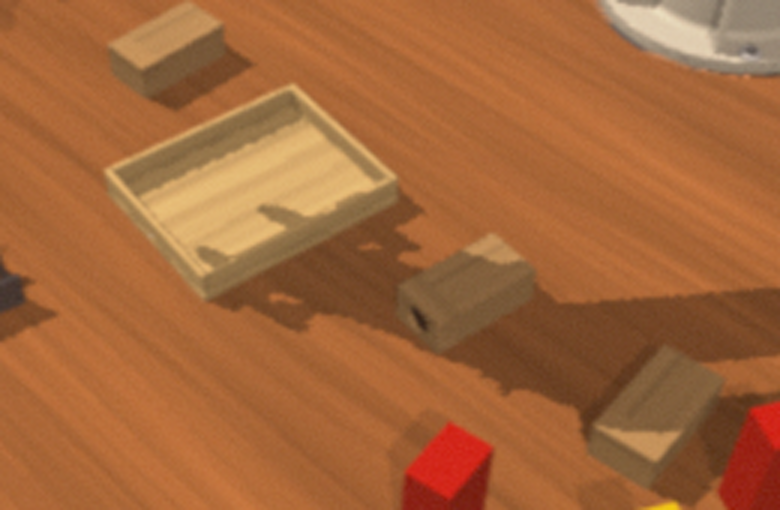

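View pics/top5.png

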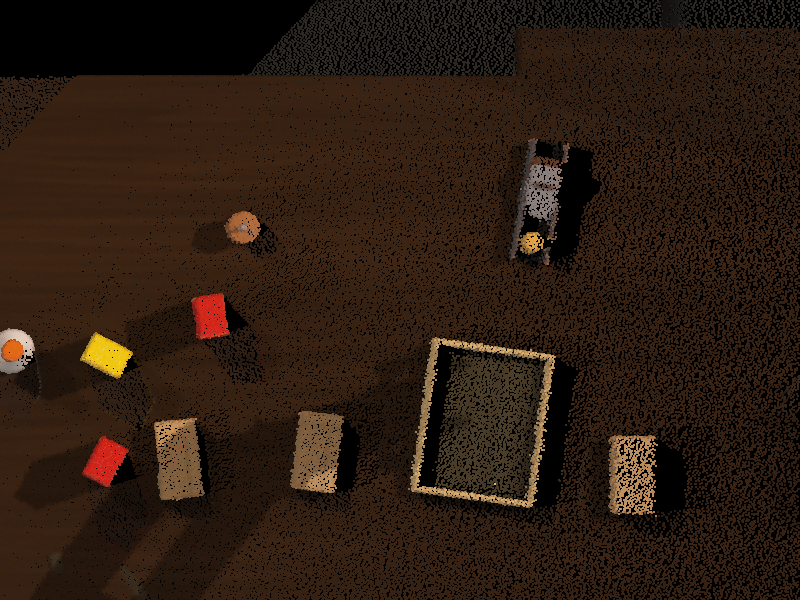

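The hole is in M, at crop (420,317). The feet of L and R look plain, and all three blocks lie flat (tops at about 34 mm). I'll work out the grasp on M.

```bash
cat >> h.py <<'E'
from scipy.spatial.transform import Rotation as Ro
def delta(t,yaw):
    s=readout.sense();M=Ro.from_euler("xyz",s["tcp_rot"]).as_matrix()
    print(s["clock"],s["eef_pos"].round(1),s["tcp_rot"].round(3),"d cm",(M.T@(np.array(t)-s["eef_pos"])/10).round(2),"rz",-((yaw-s["tcp_rot"][2]+np.pi)%(2*np.pi)-np.pi))
E
python3 -c "
from h import *
delta([485.6,104.3,150],np.radians(173))"
```

```text
7.4167 [ 630.2 -291.6  220.1] [-3.140e+00 -1.000e-03  1.561e+00] d cm [ 39.44 -14.82   7.07] rz -1.4581068902172492
```

>>> play_rows --rows '[[0, [39.4, -14.8, 0], [0, 0, -1.46]], [0, [39.4, -14.8, 0], [0, 0, -1.46]], [0, [39.4, -14.8, 0], [0, 0, -1.46]], [0, [39.4, -14.8, 0], [0, 0, -1.46]], [0, [39.4, -14.8, 0], [0, 0, -1.46]], [0, [39.4, -14.8, 0], [0, 0, -1.46]], [0, [39.4, -14.8, 0], [0, 0, -1.46]], [0, [39.4, -14.8, 0], [0, 0, -1.46]], [0, [39.4, -14.8, 2], [0, 0, -1.46]], [0, [39.4, -14.8, 4], [0, 0, -1.46]], [0, [39.4, -14.8, 7], [0, 0, -1.46]], [0, [39.4, -14.8, 7], [0, 0, -1.46]]]'

```text
clock: 8.42
eef_pos: [480.2, 104.2, 145.5]
tcp_rot: [-3.139, -0.01, 3.03]
contact_force: [-1.7, -0.8, -1.2]
opening: 1.002
```

>>> play_rows --rows '[[0, [0, 0, 0], [0, 0, 0]], [0, [0, 0, 0], [0, 0, 0]], [0, [0, 0, 0], [0, 0, 0]]]'

```text
clock: 8.67
eef_pos: [487.1, 102.8, 151.8]
tcp_rot: [3.142, 0.001, 3.017]
contact_force: [0.1, 0.7, -1.4]
opening: 1.0
```

```bash
python3 -c "
from h import *
grab('wrist','w6')
delta([485.6,104.3,8],np.radians(173))"
```

```text
8.7167 [487.6 102.8 152. ] [3.141e+00 1.000e-03 3.017e+00] d cm [ 0.23  0.12 14.4 ] rz -0.002352107667021208
```

View pics/w6.png

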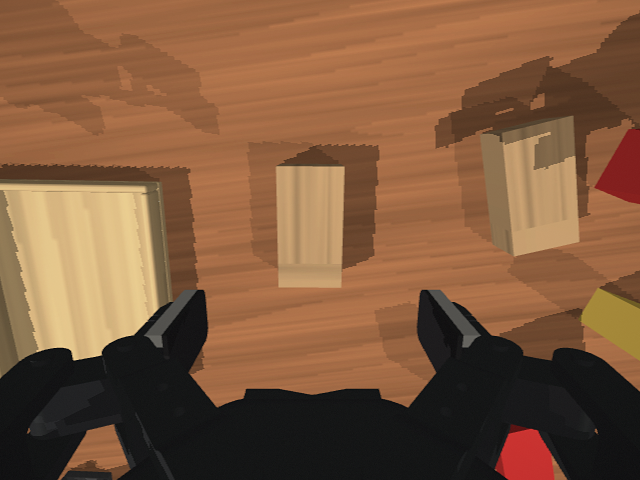

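In the wrist view M spans (277–345, 165–288) and sits centred between the jaws. L and the tray are clear to either side, so I'll descend and grip.

>>> play_rows --rows '[[0, [0.2, 0.1, 3], [0, 0, 0]], [0, [0.2, 0.1, 6], [0, 0, 0]], [0, [0.2, 0.1, 9], [0, 0, 0]], [0, [0.2, 0.1, 11], [0, 0, 0]], [0, [0.2, 0.1, 12.5], [0, 0, 0]], [0, [0.2, 0.1, 13.5], [0, 0, 0]], [0, [0.2, 0.1, 14.2], [0, 0, 0]], [0, [0.2, 0.1, 14.2], [0, 0, 0]], [0, [0.2, 0.1, 14.2], [0, 0, 0]]]'

```text
clock: 9.47
eef_pos: [485.8, 104.6, 9.8]
tcp_rot: [3.141, 0.001, 3.02]
contact_force: [0.2, -0.3, -0.2]
opening: 0.999
```

>>> play_rows --rows '[[255, [0, 0, 0], [0, 0, 0]], [255, [0, 0, 0], [0, 0, 0]], [255, [0, 0, 0], [0, 0, 0]], [255, [0, 0, 0], [0, 0, 0]], [255, [0, 0, 0], [0, 0, 0]], [255, [0, 0, 0], [0, 0, 0]], [255, [0, 0, 0], [0, 0, 0]], [255, [0, 0, 0], [0, 0, 0]]]' --squeeze 35

```text
clock: 10.13
eef_pos: [485.9, 104.8, 10.2]
tcp_rot: [3.141, 0.001, 3.021]
contact_force: [-1.1, -1.2, 6.8]
opening: 0.579
```

>>> play_rows --rows '[[255, [0, 0, -1], [0, 0, 0]], [255, [0, 0, -3], [0, 0, 0]], [255, [0, 0, -6], [0, 0, 0]], [255, [0, 0, -9], [0, 0, 0]], [255, [0, 0, -10], [0, 0, 0]], [255, [0, 0, -10], [0, 0, 0]], [255, [0, 0, -10], [0, 0, 0]]]'

```text
clock: 10.72
eef_pos: [485.4, 104.8, 109.6]
tcp_rot: [3.141, 0.001, 3.021]
contact_force: [-0.7, -0.1, -1.4]
opening: 0.579
```

```bash
python3 -c "
from h import *
grab('wrist','w7');grab('scene','s7');grab('side','d7')
delta([521.5,-102.9,108],np.radians(171.6))
import cv2
a=cv2.imread('pics/w7.png')[:,100:540];b=cv2.imread('pics/s7.png')[60:360,150:510];cv2.imwrite('pics/j7.png',np.hstack([a[::1][:360],cv2.resize(b,(360,360))]))"
```

```text
10.8667 [484.2 104.6 107.9] [-3.141e+00 -2.000e-03  3.021e+00] d cm [-6.200e+00 -2.015e+01 -1.000e-02] rz 0.025831206904483928
```

View pics/j7.png

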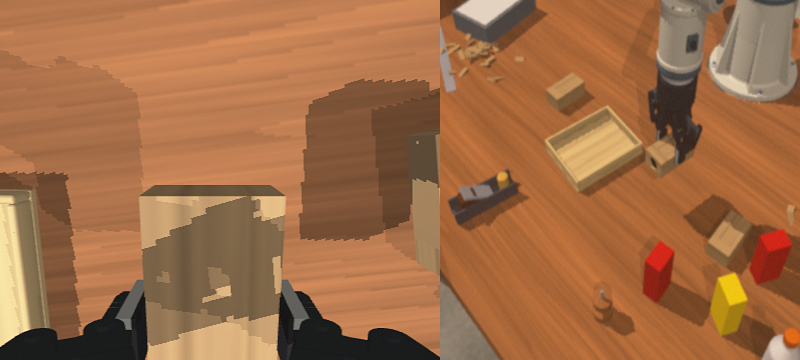

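M is held level, with the hole visible on its foot. I'll carry it over the tray centre and lower it.

>>> play_rows --rows '[[255, [-1.5, -4, 0], [0, 0, 0]], [255, [-2.5, -8, 0], [0, 0, 0.02]], [255, [-4, -12, 0], [0, 0, 0.02]], [255, [-5, -16, 0], [0, 0, 0.02]], [255, [-6, -19, 0], [0, 0, 0.02]], [255, [-6.1, -20.2, 0], [0, 0, 0.02]], [255, [-6.1, -20.2, 0], [0, 0, 0.02]], [255, [-6.1, -20.2, 0], [0, 0, 0.02]], [255, [-6.1, -20.2, 0], [0, 0, 0.02]]]'

```text
clock: 11.62
eef_pos: [520.7, -102.0, 108.4]
tcp_rot: [3.141, -0.002, 3.001]
contact_force: [0.8, -0.2, -1.1]
opening: 0.579
```

>>> play_rows --rows '[[255, [0, 0, 2], [0, 0, 0]], [255, [0, 0, 4], [0, 0, 0]], [255, [0, 0, 6], [0, 0, 0]], [255, [0, 0, 7.5], [0, 0, 0]], [255, [0, 0, 8.4], [0, 0, 0]], [255, [0, 0, 8.8], [0, 0, 0]], [255, [0, 0, 9.1], [0, 0, 0]], [255, [0, 0, 9.2], [0, 0, 0]], [255, [0, 0, 9.2], [0, 0, 0]], [255, [0, 0, 9.2], [0, 0, 0]]]'

```text
clock: 12.45
eef_pos: [522.1, -103.1, 18.0]
tcp_rot: [-3.142, 0.001, 3.001]
contact_force: [0.6, 0.3, -0.5]
opening: 0.578
```

```bash
python3 -c "
from h import *
grab('scene','s8')
delta([521.5,-102.9,16],np.radians(171.6));print(readout.sense()['contact_force'])"
```

```text
12.5 [ 522.  -103.2   18. ] [-3.142e+00  1.000e-03  3.001e+00] d cm [0.06 0.02 0.2 ] rz 0.005796910392744881
[-0.25413574  0.10108075 -0.35239517]
```

View pics/s8.png

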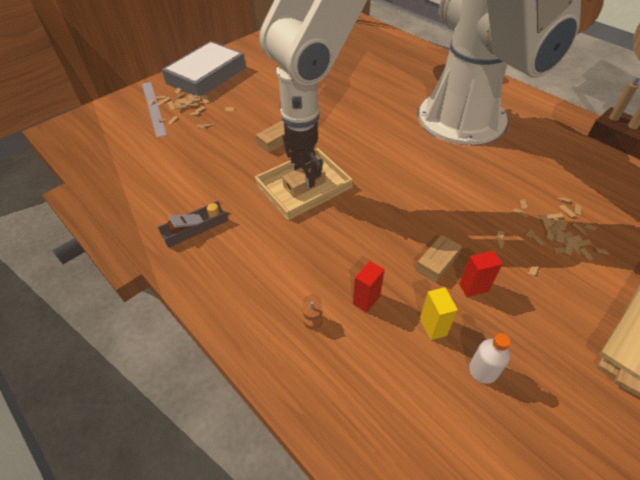

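M is in the tray at about (300,182), roughly 2 mm above the floor. I'll lower it and release.

>>> play_rows --rows '[[255, [0, 0, 0.1], [0, 0, 0]], [255, [0, 0, 0.2], [0, 0, 0]], [255, [0, 0, 0.2], [0, 0, 0]], [50, [0, 0, 0.2], [0, 0, 0]], [50, [0, 0, 0.2], [0, 0, 0]], [50, [0, 0, 0.2], [0, 0, 0]], [50, [0, 0, 0.2], [0, 0, 0]], [50, [0, 0, 0.2], [0, 0, 0]]]'

```text
clock: 13.17
eef_pos: [521.5, -103.1, 15.2]
tcp_rot: [3.142, -0.0, 3.001]
contact_force: [0.4, 0.8, -0.6]
opening: 0.805
```

>>> play_rows --rows '[[50, [0, 0, -1], [0, 0, 0]], [50, [0, 0, -3], [0, 0, 0]], [50, [0, 0, -6], [0, 0, 0]], [50, [0, 0, -10], [0, 0, 0]], [50, [0, 0, -14], [0, 0, 0]], [50, [0, 0, -18], [0, 0, 0]], [50, [-4, 0, -20], [0, 0, 0]], [50, [-8, 0, -20], [0, 0, 0]], [50, [-12, 0, -20], [0, 0, 0]], [50, [-12, 0, -20], [0, 0, 0]], [50, [-12, 0, -20], [0, 0, 0]]]'

```text
clock: 14.08
eef_pos: [641.5, -120.1, 215.2]
tcp_rot: [-3.142, -0.0, 3.001]
contact_force: [-1.9, 0.6, -0.4]
opening: 0.804
```

Run:
```python
from h import *
B=[]
for n in("scene","side"):
    p,d,C=grab(n,n+"9"); P=pts(d,C); B.append(P[np.isfinite(P[...,2])])
grab("wrist","w9")
A=np.vstack(B)
for n,x,y in(("L",476,278),("R",456,-290),("bored",521,-103)):
    m=(abs(A[:,0]-x)<70)&(abs(A[:,1]-y)<48)&(A[:,2]>(32 if n=="bored" else 27))&(A[:,2]<70)
    q=A[m]; print(n,m.sum(),cv2.minAreaRect(q[:,:2].astype(np.float32)),np.percentile(q[:,2],[5,50,95]))
s=readout.sense();print(s["eef_pos"],s["clock"],s["opening"])
a=cv2.imread('pics/w9.png');b=cv2.imread('pics/scene9.png');cv2.imwrite('pics/j9.png',np.hstack([a,b])[::1,::1] if 0 else cv2.resize(np.hstack([a,b]),(800,300)))
```

```text
L 1637 ((477.0201416015625, 277.4554748535156), (98.99553680419922, 54.42904281616211), 4.894365310668945) [30.43142045 33.70058712 36.77803471]
R 811 ((457.2913513183594, -289.42230224609375), (97.51966857910156, 60.82106018066406), 2.559918165206909) [29.0600111  33.12306785 36.8428346 ]
bored 1175 ((521.6806640625, -100.51353454589844), (60.757286071777344, 98.49353790283203), 80.20862579345703) [33.82042971 39.23158256 42.72484938]
[ 639.05585511 -119.71063079  215.21701922] 14.2333 0.8044464953968748
```

View pics/j9.png

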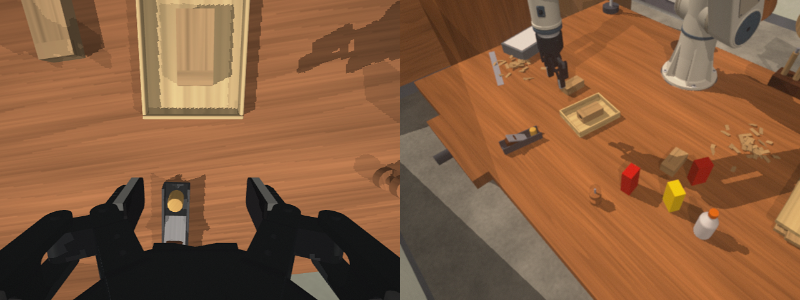

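The bored block lies flat and centred in the tray, and the clamp, plane and glue look untouched. I'll check the feet once more.

Run:
```python
from h import *
print(cam("wrist")[3].round(2))
a=cv2.imread('pics/w9.png')[0:200,200:420];b=cv2.imread('pics/scene9.png')[140:300,240:500];c=cv2.imread('pics/scene5.png')
f=lambda i:cv2.resize(i,(400,300),interpolation=cv2.INTER_CUBIC)
cv2.imwrite('pics/j10.png',np.vstack([np.hstack([f(a),f(b)]),np.hstack([f(c[110:170,230:310]),f(c[230:290,400:480])])]))
```

```text
[[ 1.4000e-01  9.6000e-01  2.6000e-01  5.7519e+02]
 [ 9.9000e-01 -1.4000e-01 -4.0000e-02 -1.1030e+02]
 [ 0.0000e+00  2.6000e-01 -9.7000e-01  3.5895e+02]
 [ 0.0000e+00  0.0000e+00  0.0000e+00  1.0000e+00]]
```

View pics/j10.png

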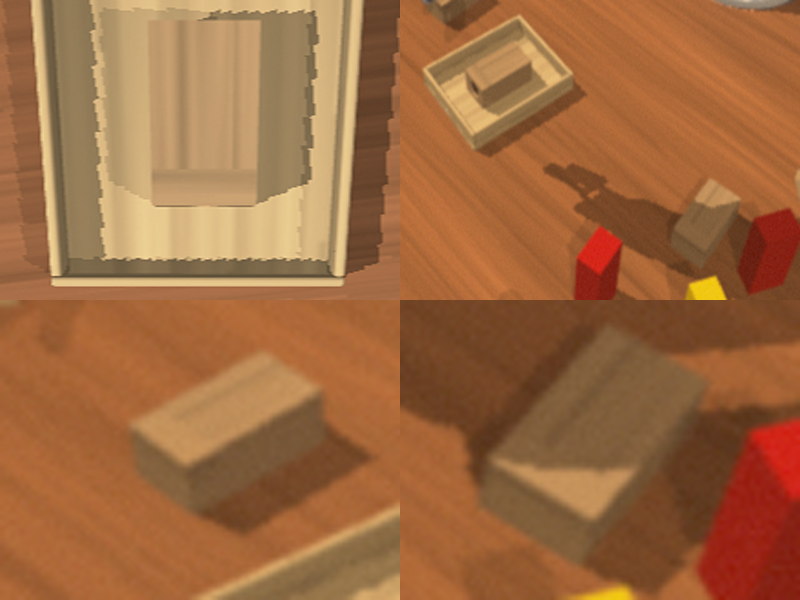

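```bash
python3 -c "
from h import *
print(r.sign_off())"
```

```text
the job is handed in; nothing more can be done
None
```

I tipped all three blocks over with the closed fingers. The middle one showed the hole in its foot, so I gripped it across its width, laid it flat near the middle of the tray, and handed the job in at about 14 s on the robot's clock.

**Bored block:** the last check put its centre at about (522, -101) mm, against a tray centre of (521.5, -103). Its top was level at about 39 mm, which suits a 34 mm block on a 6 mm floor. The hole is still visible on its foot.

**Plain blocks:** both lie flat with tops at about 33–34 mm, outside the tray and about 65–70 mm from where they stood. Their feet looked plain in the scene view.

**Plane, glue bottle and clamp:** they look untouched in the last picture. I did not measure them again.

**Robot:** the gripper finished raised at about 215 mm, touching nothing.

**Odd finding:** a pale strip at one end of the bored block in the wrist view looked like a foot without a hole. I took it as part of the top face, because that camera was not placed to see the foot squarely and the scene view shows the hole. No check failed.

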